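# Swing a plate home on its locating pin and lock it

### The job

In the plywood assembly jig the aluminium plate hangs loosely by its slotted corner on the brass locating pin, but lies askew: slide it round on that pin, without lifting it or letting the slot come off the pin, until its long edge meets the tip of the brass stop screw and the slot is fully home, and press it against that stop with a steady 8 to 12 N for about half a second. Then swing the red keeper all the way over the plate and leave it so. Work gently, never with more than 15 N, and leave the pot, the tape roll and the wooden gauge block as they are.

Things in the scene. Friction and masses are not known exactly. Their poses are not given: they have to be found in the camera images.
- jig: Plywood board 240 x 240 mm, 15 mm thick, fixed on the bench; origin at the centre of its underside, its axes along its sides, z up. It carries the locating pin, the stop and the keeper. Its top is at z = 15 mm. Directions called jig x and jig y below are its axes. The yellow strip lies along its -x side.
- pin (a point): Locating pin of the jig: upright brass pin, 10 mm diameter, standing 12 mm above the board; the point is on its axis, 6 mm above the board (21 mm above the bench).
- stop: Dark steel stop block, 24 x 26 mm, 13 mm high, fixed on the board; origin at the centre of its underside, axes as the jig's. A rigid brass stop screw sticks out of its jig +y face, 6 mm above the board; its round tip (nose_c0, a ball of 12 mm diameter) ends 25 to 37 mm to jig +y of the block's origin. How far differs each time and is not measured: feel for it.
- slot (a point): Slotted corner of the loose plate (aluminium, 120 x 80 x 12 mm, 0.2 to 0.4 kg, flat on the board), half-way up, where the locating pin's axis lies when the slot is home; its axes are the plate's. The plate reaches from x = -14 to 106 and y = -16 to 64 mm; slot 14 mm wide (y = -7 to 7), open to -x, flat bottom at x = 5. Starts turned 0.45 to 0.8 rad anticlockwise from jig x.
- plate_edge (a point): Point of the plate's long edge, half-way up, that is to meet the screw's tip: at about (86, -16) mm in plate axes from point slot (the block stands 82 to 90 mm in jig x from the pin). Home, plate x is within about 5 degrees of jig x. The force rises steeply at the stop (no spring in it).
- plate_corner (a point): Plate's corner opposite the slotted one, half-way up: (106, 64) mm in plate axes from point slot. A push on the long edge y = 64 near this corner turns the plate clockwise (from above) on the pin, the way it must go, and keeps the slot home; 0.5 to 4 N slides it.
- keeper (a joint): Red keeper bar, 22 mm wide and 9 mm thick, turning level about an upright pivot, 13.5 mm above the board (so 1.5 mm clear over the plate). 0 = it points to jig -y, beside the plate (starts at 0 to 0.35 rad); grows as it swings clockwise seen from above; 1.57 = it points to jig -x, over the plate (its end stop is at 1.6). It stays where it is left; about 1 N at the knob moves it.
- keeper_knob (a point): Upright black knob at the keeper's free end, 13 mm diameter, 28 mm tall, from 37.5 to 65.5 mm above the bench, to push against; the point is on its axis half-way up, 62 mm from the keeper's pivot.
- keeper_pivot (a point): Pivot axis of the keeper, at mid thickness of the bar.
- pot_mid (a point): White plastic pot, 60 mm diameter, 50 mm tall, standing loose on the bench; its centre. Leave alone.
- tape_mid (a point): Green roll (rigid ring), 76 mm diameter, 24 mm tall, lying loose on the bench; its centre. Leave alone.
- gauge_mid (a point): Wooden gauge block, 50 x 35 x 30 mm, lying loose on the bench; its centre. Leave alone.
Not all that is in view belongs to the job. Of the things like the part that bears slot, leave any that is turquoise; of the rest the smaller one is meant.

How it is judged:
On the way, in this order (a step that is already met when the one before it is completed fails the run):
1. the plate is turned home on the pin and pressed against the stop with more than 5 N (y of nose_c0 in the frame of slot between -0.024 and -0.019 m and horizontal distance between slot and pin below 0.005 m and contact force between plate and stop above 5 N), for 0.3 s.
2. the keeper is swung over the plate, the plate still home (y of nose_c0 in the frame of slot between -0.024 and -0.019 m and horizontal distance between slot and pin below 0.005 m and value of joint keeper above 1.4 rad), for 0.2 s.
At the end, for the whole second after the job is handed in: The plate lies flat and at rest with its long edge within 2 mm of the stop screw's tip and its slot within 5 mm (level) of fully home on the locating pin, and the keeper is swung over it (joint above 1.4 rad) (all of step 2 and angle between slot's own z axis and vertical below 0.05 rad and linear speed of plate below 0.01 m/s); the robot touches nothing.
It fails at once if plate and stop pressed together with more than 15 N (contact force between plate and stop above 15 N).
It fails at once if fingers press the plate or the keeper with more than 15 N (contact force between the fingers and plate above 15 N or contact force between the fingers and keeper above 15 N).
It fails at once if slot off the pin (more than 12 mm) (horizontal distance between slot and pin above 0.012 m).
It fails at once if plate lifted or tipped (height (world z) of slot above 0.029 m or angle between slot's own z axis and vertical above 0.15 rad).
It fails at once if pot, tape roll or gauge block moved more than 15 mm (distance of any of pot_mid, tape_mid, gauge_mid from where it was at the start of the episode above 0.015 m).
It also fails if it takes over 54 s, if anything falls off the work surface, if the arm or the gripper's body presses on something with over 40 N, if the wrist force passes 120 N, or if a joint passes its speed limit or range.

### The arm

A 6-joint arm with a two-finger parallel gripper is mounted at the origin on the work surface. World frame = base frame: x ahead of the robot, y to its left, z up, the work surface at z = 0. Lengths are in m, angles in rad, forces in N, time in s.
With the tool pointing down it reaches from about 0.4 to 0.925 m from the base axis. Payload 3.4 kg.
Tool frame: the origin (TCP) lies at the very end of the fingers, on their centre line; the grasp point (between the pads) lies tcp_to_grasp behind it (tcp_to_grasp is the distance from the TCP to the grasp point, in m); y points along the fingers, z is the direction in which the jaws open and shut, and the axes are right-handed (so a half turn about y gives the same grasp; the last joint's range is limited). The gripper opens to 85 mm and grips with 20 to 120 N. Pads are 22 mm wide; open, the fingers measure 114 mm over their backs; the gripper's body (76 mm by 85 mm) begins 54 mm behind the grasp point. The pads swing forward as they close: fully open they stand 13 mm farther back than shut.
Start: joints at [-1.413, 0.307, 1.506, -0, 1.328, -0.073], TCP at [0.132, -0.56, 0.231] pointing down, gripper open.
Joint ranges: [-3.12, 3.12], [-1.05, 2.28], [0.14, 2.33], [-1.42, 4.57], [0.1, 2.73], [-2.68, 2.68]. Speed limits (rad/s): [2.57, 2.57, 3.14, 3.14, 3.14, 3.14].

### API

Orientations are given as a unit quaternion [w, x, y, z].
In Python, from bench import sense, camera, close_job, outline_of, landmark_of, tcp_to_grasp gives the robot as it stands.
- The arm moves only by the tool step_arm, never from a script. Its argument "moves" is text: rows parted by semicolons, each of 7 numbers parted by spaces: the opening, from 0 (shut) to 1 (fully open), then the shift along the world's x, y, z in m, then the turn, a rotation vector about the world's x, y, z in degrees. A call has exactly 10 rows; each row is the pose to reach, as a shift and turn from the pose commanded when the call began; what a row does not reach only later rows make up. A row lasts 1/12 s, in which the tool goes at most 41.7 mm and 7.16 degrees, less where a joint would pass 70% of its speed; a pose out of reach is approached as far as the arm can. A call with a gripper value outside its range is refused whole. The fingers move at their own pace and stop on an object; "squeeze" is the grip in N (left out, the last holds). Time passes only in rows, so rows that repeat a pose let the fingers close, or fill a call up. It gives the time, the measured TCP pose, the force and the opening at its end, in the units of the state.
- sense(): the state, without advancing time (a new reading comes with each control period).
- camera(name): name is "side" or "top" or "wrist"; returns a dict with "color" (400x640x3 uint8, red, green, blue), "fx", "fy", "cx", "cy" (pixels), "distortion" ([k1, k2, p1, p2, k3] as OpenCV has them; the pictures are not rectified), "world_from_camera" (4x4, takes a point from camera to world coordinates). Camera axes: x right, y down, z forward; pixel columns grow to the right and rows downward; lengths in m; the calibration is good to about 2 mm. A picture is of the moment at which its call begins. There is no depth.
- close_job(): hands the job in, once; it reports no verdict.
Trained networks look in the newest picture that a camera, given by its name, has taken for a name from the list of things; names that differ only in an ending like _2 or _b are one class to them, and where a whole thing is asked for, a point or a joint stands for the part that bears it (a point fixed in the world has none). Each returns a list of dicts, best first, with "conf" (0 to 1); they miss things now and then, are a little off and sometimes report something else, mostly with a low value. They report only what shows in the picture. A call takes as long as a camera call. They do not tell look-alikes from the thing itself.
- outline_of(thing, camera): "mask" (400x640 bool, what is visible of it) and "at" ([column, row] in pixels, amid what is visible of it).
- landmark_of(thing, camera): "at" ([column, row] in pixels: a listed point, or the origin of a listed thing).
The state is a dict: "time": time; "qpos": joint angles; "joint_velocities": joint speeds; "joint_efforts": joint torques, N m; "position": TCP position; "tool_rot": TCP orientation; "force": force on the tool from outside, world axes, zero at the start; "ft_torque": the same for the moment, N m; "grip_width": opening from 0.0 (shut) to 1.0 (fully open).
Only numpy, scipy, OpenCV 4.12 (cv2) and the standard library are available. Lean on these libraries where they do the work, as an engineer would, in place of code of your own. Each camera call takes 0.05 s, during which the arm holds its last target.

## Working session

There is one attempt and no reset: what is moved stays moved. The work goes in short steps, Python scripts to look and compute and a tool call to move; the robot and the scene stay as the last step left them, time stands still between calls to the robot, and variables do not carry over. Pictures are saved under pics/ and viewed, and the job is handed in when it is done.

Besides the shell and the picture viewer there is one more tool, called after "Request:" by a JSON object that holds its "fn" and its "kwargs". step_arm: Moves the arm, as the interface text tells. Its arguments: {"type":"object","properties":{"moves":{"type":"string"},"squeeze":{"type":"number"}},"required":["moves"]}

```bash
mkdir -p pics; ls; cat > h.py <<'E'
import numpy as np, cv2
from bench import sense,camera,outline_of,landmark_of,tcp_to_grasp
def K(c): return np.array([[c['fx'],0,c['cx']],[0,c['fy'],c['cy']],[0,0,1.]])
def ray(c,p):
    u=cv2.undistortPoints(np.array([[p]],float),K(c),np.array(c['distortion'],float))[0,0]
    T=np.array(c['world_from_camera']); d=T[:3,:3]@np.array([u[0],u[1],1]); return T[:3,3],d/np.linalg.norm(d)
def atz(c,p,z):
    o,d=ray(c,p); return o+d*(z-o[2])/d[2]
def tri(cps):
    A=np.zeros((3,3));b=np.zeros(3)
    for c,p in cps:
        o,d=ray(c,p);M=np.eye(3)-np.outer(d,d);A+=M;b+=M@o
    return np.linalg.solve(A,b)
def proj(c,X):
    T=np.linalg.inv(np.array(c['world_from_camera'])); r,_=cv2.Rodrigues(T[:3,:3])
    return cv2.projectPoints(np.array(X,float).reshape(-1,3),r,T[:3,3],K(c),np.array(c['distortion'],float))[0][:,0]
def save(c,n,crop=None,s=1):
    im=c['color'][:,:,::-1]
    if crop: im=im[crop[1]:crop[3],crop[0]:crop[2]]
    cv2.imwrite('pics/'+n,cv2.resize(im,None,fx=s,fy=s,interpolation=cv2.INTER_CUBIC))
E
cat > a.py <<'E'
from h import *
import pickle
print(sense(), tcp_to_grasp)
names="jig pin stop slot plate_edge plate_corner keeper keeper_knob keeper_pivot pot_mid tape_mid gauge_mid".split()
for n in ['top','side','wrist']:
    c=camera(n); save(c,n+'0.png')
    pickle.dump(c,open(n+'0.pkl','wb'))
    print(n,np.array(c['world_from_camera'])[:3].round(3).tolist(),c['fx'],c['distortion'])
    for t in names:
        print(t,[(np.round(d['at'],1).tolist(),round(d['conf'],2)) for d in landmark_of(t,n)][:4])
E
python3 a.py
```

```text
pics
{'time': 0.0, 'qpos': array([-1.41346279e+00,  3.07555204e-01,  1.50769001e+00,  5.26113263e-06,
        1.32841407e+00, -7.35324428e-02]), 'joint_velocities': array([-0.00013724,  0.0003807 , -0.0012252 ,  0.00094423, -0.00130945,
       -0.00055244]), 'joint_efforts': array([-1.57715112e-05, -4.57550561e+01, -2.51911712e+01, -2.43902768e-04,
        1.31955306e-02,  1.82059765e-06]), 'position': array([ 0.13141953, -0.55904706,  0.23038498]), 'tool_rot': array([ 0.08141301, -0.08147062,  0.70313077, -0.70167057]), 'force': array([ 1.48442162,  0.17431423, -0.22199918]), 'ft_torque': array([-0.02681659, -0.04396172,  0.01182411]), 'grip_width': 1.002792856698826} 0.0187
top [[-0.027, -0.989, 0.147, 0.372], [-1.0, 0.029, 0.012, 0.032], [-0.016, -0.146, -0.989, 0.976]] 429.70603219416427 [-0.06958451  0.          0.          0.          0.        ]
jig [([365.4, 174.1], 0.91)]
pin [([370.8, 195.2], 0.7)]
stop [([394.6, 155.8], 0.75), ([336.5, 176.3], 0.33)]
slot [([380.1, 288.8], 0.96), ([450.3, 303.3], 0.92), ([373.8, 192.7], 0.59)]
plate_edge [([340.3, 173.2], 0.77), ([362.3, 250.7], 0.76), ([370.8, 135.6], 0.7), ([495.6, 270.3], 0.64)]
plate_corner [([327.0, 263.9], 0.87), ([324.7, 205.4], 0.77), ([396.5, 156.8], 0.51), ([282.6, 183.9], 0.32)]Traceback (most recent call last):
  File "a.py", line 10, in <module>
    print(t,[(np.round(d['at'],1).tolist(),round(d['conf'],2)) for d in landmark_of(t,n)][:4])
                                                                        ~~~~~~~~~~~^^^^^
ValueError: it knows: gauge_mid, jig, keeper_knob, keeper_pivot, pin, plate_corner, plate_edge, pot_mid, slot, stop, tape_mid
```

```bash
sed -i 's/ keeper keeper_knob/ keeper_knob/; s/^print(sense.*/print(sense()["time"])/' a.py; python3 a.py
```

```text
0.35
top [[-0.027, -0.989, 0.147, 0.372], [-1.0, 0.029, 0.012, 0.032], [-0.016, -0.146, -0.989, 0.976]] 429.70603219416427 [-0.06958451  0.          0.          0.          0.        ]
jig [([361.6, 173.2], 0.79)]
pin [([369.6, 195.1], 0.93)]
stop [([396.0, 155.5], 0.71)]
slot [([378.6, 286.6], 0.9), ([449.7, 303.8], 0.87), ([370.0, 190.1], 0.84)]
plate_edge [([339.4, 176.6], 0.91), ([361.7, 249.3], 0.88), ([496.5, 272.0], 0.72), ([373.7, 132.5], 0.29)]
plate_corner [([321.7, 209.2], 0.61), ([462.2, 226.3], 0.59), ([327.1, 263.2], 0.56)]
keeper_knob [([396.3, 137.2], 0.88)]
keeper_pivot [([372.7, 133.5], 0.74)]
pot_mid [([336.5, 92.8], 0.81)]
tape_mid [([283.9, 185.3], 0.56), ([364.3, 176.4], 0.36)]
gauge_mid [([446.2, 164.9], 0.6)]
side [[0.975, -0.161, 0.151, 0.398], [-0.221, -0.67, 0.709, -0.584], [-0.013, -0.725, -0.689, 0.666]] 376.927562754033 [-0.02145788  0.          0.          0.          0.        ]
jig [([350.0, 234.3], 0.8)]
pin [([336.5, 241.1], 0.65)]
stop [([376.9, 248.4], 0.62)]
slot [([219.6, 333.1], 0.75), ([332.2, 239.5], 0.73)]
plate_edge [([341.4, 211.2], 0.83), ([265.7, 375.8], 0.83), ([272.4, 239.9], 0.6)]
plate_corner [([259.1, 219.2], 0.86), ([318.9, 332.5], 0.71), ([307.0, 204.9], 0.69)]
keeper_knob [([395.0, 239.7], 0.75)]
keeper_pivot [([389.4, 225.2], 0.67), ([377.8, 251.4], 0.65)]
pot_mid [([420.6, 197.4], 0.78)]
tape_mid [([325.0, 181.9], 0.83), ([305.3, 205.0], 0.66), ([332.0, 237.1], 0.49)]
gauge_mid [([383.1, 295.8], 0.85), ([324.3, 184.2], 0.26)]
wrist [[0.23, -0.935, -0.272, 0.2], [-0.973, -0.221, -0.065, -0.543], [0.001, 0.279, -0.96, 0.374]] 333.1382372334505 [-0.07110549  0.          0.          0.          0.        ]
jig []
pin []
stop []
slot []
plate_edge []
plate_corner []
keeper_knob []
keeper_pivot []
pot_mid []
tape_mid []
gauge_mid []
```

View pics/top0.png

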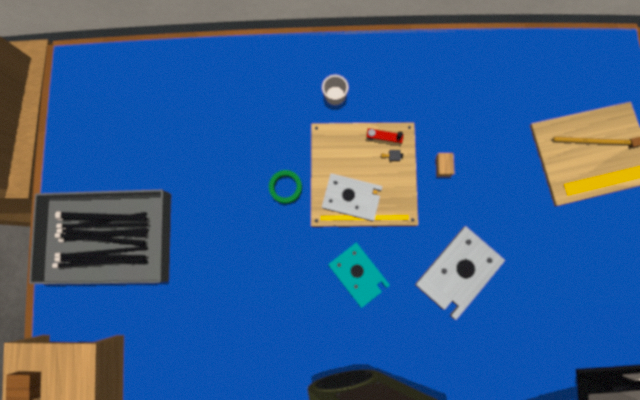

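View pics/side0.png

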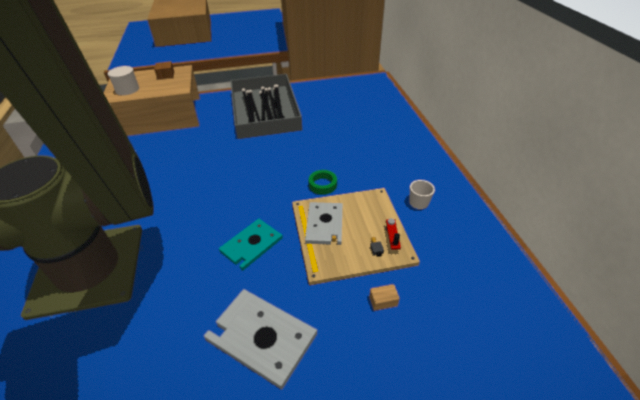

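View pics/wrist0.png

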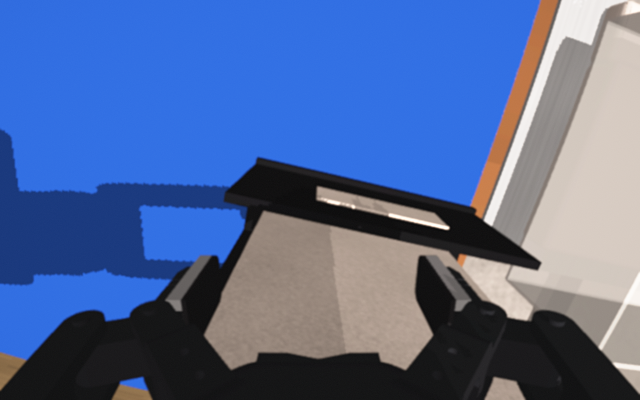

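```bash
python3 - <<'E'
import pickle
from h import *
c=pickle.load(open('top0.pkl','rb')); save(c,'top0c.png',(300,80,460,235),4)
c=pickle.load(open('side0.pkl','rb')); save(c,'side0c.png',(280,170,430,320),4)
E
```

```text
(no output)
```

View pics/top0c.png

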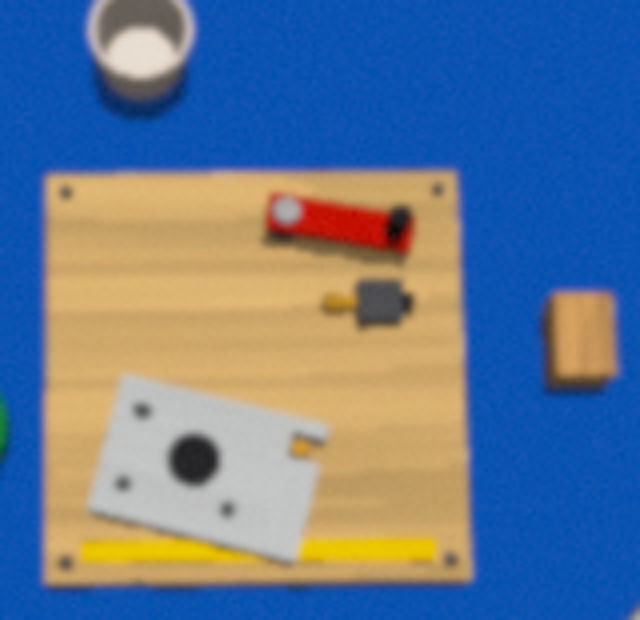

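View pics/side0c.png

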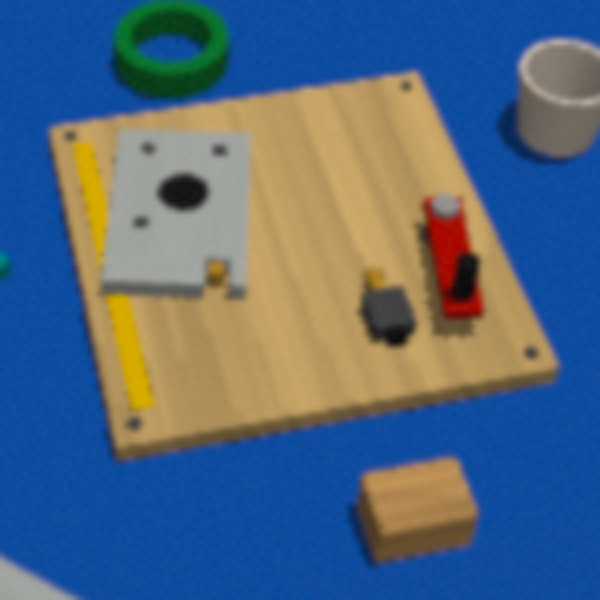

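```bash
python3 - <<'E'
import pickle
from h import *
t=pickle.load(open('top0.pkl','rb'));s=pickle.load(open('side0.pkl','rb'))
P={'pin':((369.6,195.1),(336.5,241.1)),'stop':((396,155.5),(376.9,248.4)),'knob':((396.3,137.2),(395,239.7)),'pivot':((372.7,133.5),(389.4,225.2)),'pot':((336.5,92.8),(420.6,197.4)),'tape':((283.9,185.3),(325,181.9)),'gauge':((446.2,164.9),(383.1,295.8)),'jig':((361.6,173.2),(350,234.3))}
for k,(a,b) in P.items(): print(k,tri([(t,a),(s,b)]).round(4))
# crop coords: jig corner screws, top
f=lambda x,y:(300+x/4,80+y/4)
g=lambda x,y:(280+x/4,170+y/4)
print('screws',[atz(t,f(*p),.015)[:2].round(4).tolist() for p in [(66,192),(438,189),(450,559),(65,562)]])
print('screws side',[atz(s,g(*p),.015)[:2].round(4).tolist() for p in [(406,86),(531,353),(134,423),(71,136)]])
print('plate',[atz(t,f(*p),.027)[:2].round(4).tolist() for p in [(124,376),(328,424),(296,562),(89,512)]])
print('plate side',[atz(s,g(*p),.027)[:2].round(4).tolist() for p in [(250,134),(244,289),(103,285),(120,130)]])
print('pin', atz(t,f(300,447),.027),atz(s,g(218,266),.027),'block',atz(t,f(380,303),.028),'tip',atz(t,f(326,302),.021), atz(t,f(286,211),.037),atz(t,f(400,218),.0655))
E
```

```text
pin [ 0.5392 -0.0451 -0.0068]
stop [ 0.619  -0.1066  0.0204]
knob [ 0.6574 -0.1069  0.0391]
pivot [ 0.6682 -0.0546  0.0275]
pot [0.7777 0.0248 0.0154]
tape [0.5624 0.153  0.0015]
gauge [ 0.5936 -0.2204  0.0198]
jig [ 0.5845 -0.0282 -0.0114]
screws [[0.6905, 0.0741], [0.6858, -0.1422], [0.4698, -0.1371], [0.4744, 0.0793]]
screws side [[0.6928, 0.0689], [0.688, -0.1456], [0.4726, -0.1403], [0.478, 0.074]]
plate [[0.5775, 0.0431], [0.5466, -0.0706], [0.4694, -0.0494], [0.5007, 0.0647]]
plate side [[0.5819, 0.0384], [0.5475, -0.0771], [0.4732, -0.0566], [0.5063, 0.0601]]
pin [ 0.53400626 -0.0543079   0.027     ] [ 0.53772615 -0.05794981  0.027     ] block [ 0.61529572 -0.10306504  0.028     ] tip [ 0.61856141 -0.07325148  0.021     ] [ 0.66813075 -0.05125766  0.037     ] [ 0.65336679 -0.11114749  0.0655    ]
```

Request:
{"fn": "step_arm", "kwargs": {"moves": "0 0.033 0.025 0 0 0 0; 0 0.066 0.05 0 0 0 0; 0 0.1 0.075 0 0 0 0; 0 0.133 0.1 0 0 0 0; 0 0.166 0.125 0 0 0 0; 0 0.2 0.15 0 0 0 0; 0 0.233 0.175 0 0 0 0; 0 0.266 0.2 0 0 0 0; 0 0.3 0.225 0 0 0 0; 0 0.333 0.25 0 0 0 0", "squeeze": 40}}

```text
time: 2.98
position: [0.4658, -0.3085, 0.2315]
tool_rot: [-0.082, 0.081, -0.702, 0.703]
force: [1.0, -0.9, -0.5]
grip_width: 0.004
```

```bash
python3 - <<'E'
from h import *
from scipy.spatial.transform import Rotation as R
s=sense();q=s['tool_rot'];print(R.from_quat([*q[1:],q[0]]).as_matrix().round(3),s['position'],s['grip_width'],s['force'],s['qpos'].round(2))
E
```

```text
[[-0.973  0.     0.229]
 [-0.229 -0.    -0.973]
 [-0.    -1.     0.001]] [ 0.46579361 -0.30846997  0.23153589] 0.00443570659669207 [ 1.0246635  -0.91670942 -0.5342116 ] [-0.66  0.28  1.54 -0.    1.32  0.68]
```

Request:
{"fn": "step_arm", "kwargs": {"moves": "0 0 0.036 -0.003 0 0 7; 0 0 0.072 -0.006 0 0 14; 0 0 0.108 -0.009 0 0 21; 0 0 0.144 -0.012 0 0 28; 0 0 0.18 -0.015 0 0 35; 0 0 0.216 -0.018 0 0 42; 0 0 0.252 -0.021 0 0 49; 0 0 0.288 -0.024 0 0 56; 0 0 0.324 -0.027 0 0 63; 0 0 0.36 -0.03 0 0 70"}}

```text
time: 3.82
position: [0.4641, 0.0517, 0.2015]
tool_rot: [-0.471, 0.471, -0.527, 0.527]
force: [1.1, 0.5, 0.6]
grip_width: -0.0
```

Request:
{"fn": "step_arm", "kwargs": {"moves": "0 0 0 -0.005 0 0 7; 0 0 0 -0.01 0 0 14; 0 0 0 -0.015 0 0 21; 0 0 0 -0.02 0 0 28; 0 0 0 -0.025 0 0 35; 0 0 0 -0.03 0 0 42; 0 0 0 -0.035 0 0 49; 0 0 0 -0.04 0 0 56; 0 0 0 -0.04 0 0 63; 0 0 0 -0.04 0 0 70"}}

```text
time: 4.65
position: [0.4641, 0.0501, 0.161]
tool_rot: [-0.688, 0.688, -0.162, 0.161]
force: [-0.2, 0.1, -0.3]
grip_width: 0.004
```

```bash
cat > w.py <<'E'
import sys,pickle
from h import *
from scipy.spatial.transform import Rotation as R
def st():
    s=sense();q=s['tool_rot'];M=R.from_quat([*q[1:],q[0]]).as_matrix()
    print('t',round(s['time'],2),'pos',s['position'].round(4),'toolx ang',np.degrees(np.arctan2(M[1,0],M[0,0])).round(1),'F',s['force'].round(2),'q6',s['qpos'][5].round(2))
if __name__=='__main__':
    st(); n=sys.argv[1]; cam=sys.argv[2]
    c=camera(cam);save(c,n+'.png');pickle.dump(c,open(n+'.pkl','wb'))
    zs=dict(pin=.021,stop=.015,slot=.021,plate_edge=.021,plate_corner=.021,keeper_knob=.0515,keeper_pivot=.033)
    for t in sys.argv[3:]:
        print(t,[(np.round(d['at'],1).tolist(),round(d['conf'],2),atz(c,d['at'],zs[t]).round(4)[:2].tolist()) for d in landmark_of(t,cam)][:3])
E
python3 w.py w1 wrist pin stop slot plate_edge plate_corner keeper_knob keeper_pivot
```

```text
t 4.65 pos [0.4641 0.0501 0.161 ] toolx ang -26.4 F [-0.22  0.07 -0.26] q6 -1.09
pin []
stop []
slot [([255.3, 299.8], 0.69, [0.5371, -0.0542]), ([139.5, 107.7], 0.67, [0.3346, -0.0527])]
plate_edge [([220.7, 167.8], 0.81, [0.41, -0.0168])]
plate_corner [([277.2, 93.8], 0.84, [0.3779, 0.0559]), ([58.6, 303.8], 0.62, [0.4543, -0.2446]), ([356.3, 221.7], 0.56, [0.5069, 0.0676])]
keeper_knob []
keeper_pivot []
```

View pics/w1.png

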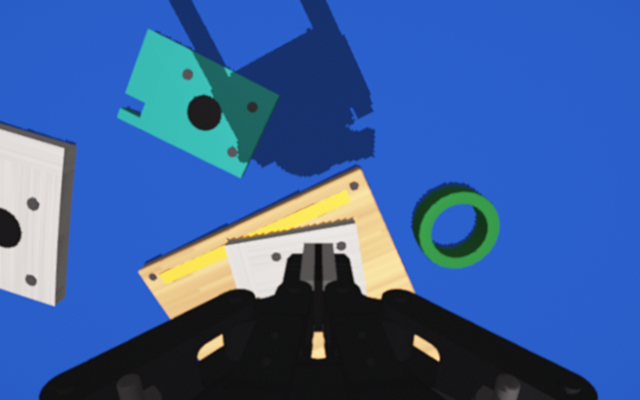

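```bash
python3 - <<'E'
import pickle
from h import *
c=pickle.load(open('w1.pkl','rb'))
save(c,'w1c.png',(200,160,400,320),4)
a=atz(c,(227,241),.027);b=atz(c,(355,220),.027);print(a,b,np.degrees(np.arctan2(*(b-a)[1::-1])),np.linalg.norm(b-a))
print(proj(c,[0.4641,.0501,.161]))
E
```

```text
[ 0.46988736 -0.04421598  0.027     ] [0.50273342 0.06757101 0.027     ] 73.62577667388786 0.11651263449375882
[[317.28227365 260.96588258]]
```

View pics/w1c.png

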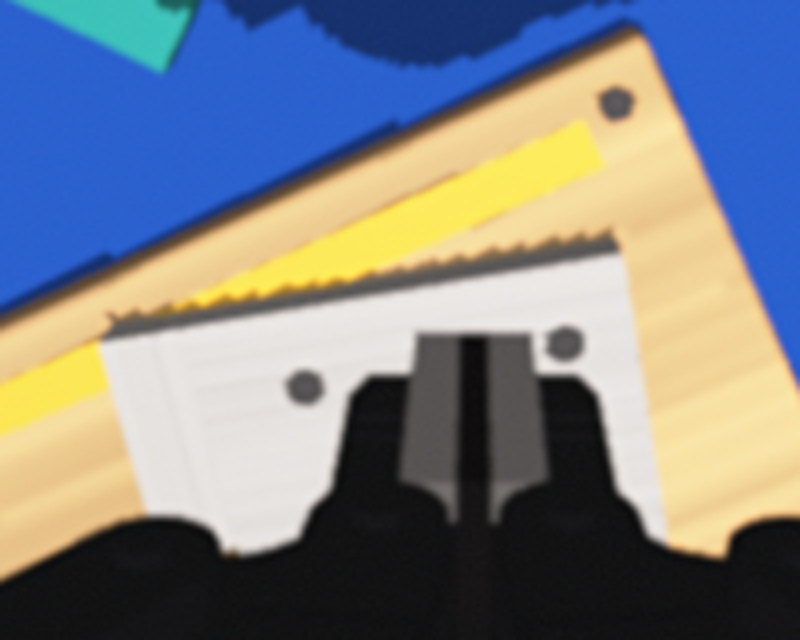

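Request:
{"fn": "step_arm", "kwargs": {"moves": "0 0.004 0.003 -0.015 0 0 5; 0 0.009 0.007 -0.035 0 0 11; 0 0.009 0.007 -0.06 0 0 11; 0 0.009 0.007 -0.085 0 0 11; 0 0.009 0.007 -0.105 0 0 11; 0 0.009 0.007 -0.12 0 0 11; 0 0.009 0.007 -0.13 0 0 11; 0 0.009 0.007 -0.136 0 0 11; 0 0.009 0.007 -0.14 0 0 11; 0 0.009 0.007 -0.14 0 0 11"}}

```text
time: 5.88
position: [0.4731, 0.0571, 0.0209]
tool_rot: [-0.7, 0.7, -0.098, 0.097]
force: [-0.5, -0.1, 0.9]
grip_width: -0.001
```

```bash
python3 w.py t1 top slot plate_corner pin; python3 -c "
from h import *;import pickle
save(pickle.load(open('t1.pkl','rb')),'t1c.png',(290,80,450,235),4)"
```

```text
t 5.88 pos [0.4731 0.0571 0.0209] toolx ang -15.8 F [-0.55 -0.1   0.94] q6 -1.26
slot [([448.4, 303.7], 0.97, [0.2828, -0.2053]), ([381.5, 288.4], 0.84, [0.3204, -0.0605]), ([371.9, 191.1], 0.75, [0.5367, -0.0479])]
plate_corner [([330.9, 264.3], 0.63, [0.3758, 0.0488]), ([462.4, 229.1], 0.62, [0.4449, -0.2466])]
pin []
```

View pics/t1c.png

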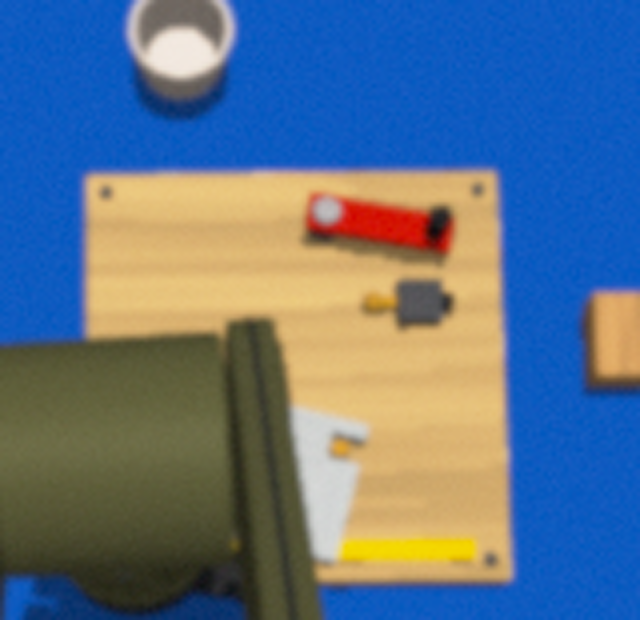

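```bash
cat > arc.py <<'E'
import numpy as np,sys
P=np.array([.536,-.056])
def pos(phi,x,y):
    a=np.radians(phi);return P+np.array([x*np.cos(a)-y*np.sin(a),x*np.sin(a)+y*np.cos(a)])
c0=np.array([float(sys.argv[1]),float(sys.argv[2])]);ang0=float(sys.argv[3])
for r in sys.argv[4:]:
    phi,x,y=map(float,r.split(','))
    d=pos(phi,x,y)-c0; print(r,d.round(4),round(phi-90-ang0,1))
E
python3 arc.py .4731 .0571 -15.8 74.5,92,92 74.5,92,86 74.5,92,82 74.5,92,79 74.5,92,77 74.5,92,75 73,92,75 70.5,92,75 68,91.5,75 65,91.5,75 62,91.5,75 59,91,75 56,91,75 53,91,75 50,90.5,75
```

```text
74.5,92,92 [-64.0052 113.1268] 0.3
74.5,92,86 [-58.2234 111.5234] 0.3
74.5,92,82 [-54.3689 110.4544] 0.3
74.5,92,79 [-51.478  109.6527] 0.3
74.5,92,77 [-49.5507 109.1183] 0.3
74.5,92,75 [-47.6235 108.5838] 0.3
73,92,75 [-44.7618 109.7948] -1.2
70.5,92,75 [-39.925  111.6454] -3.7
68,91.5,75 [-35.1994 112.8197] -6.2
65,91.5,75 [-29.2406 114.5104] -9.2
62,91.5,75 [-23.2015 115.887 ] -12.2
59,91,75 [-17.3562 116.517 ] -15.2
56,91,75 [-11.2284 117.2688] -18.2
53,91,75 [ -5.0696 117.6989] -21.2
50,90.5,75 [  0.7818 117.423 ] -24.2
```

```bash
sed -i 's/return P+np.array(\(.*\))$/return P+np.array(\1)\/1000/' arc.py
python3 arc.py .4731 .0571 -15.8 74.5,92,92 74.5,92,86 74.5,92,82 74.5,92,79 74.5,92,77 74.5,92,75 73,92,75 70.5,92,75 68,91.5,75 65,91.5,75 62,91.5,75 59,91,75 56,91,75 53,91,75 50,90.5,75
```

```text
74.5,92,92 [-0.0012  0.0001] 0.3
74.5,92,86 [ 0.0046 -0.0015] 0.3
74.5,92,82 [ 0.0085 -0.0025] 0.3
74.5,92,79 [ 0.0114 -0.0033] 0.3
74.5,92,77 [ 0.0133 -0.0039] 0.3
74.5,92,75 [ 0.0152 -0.0044] 0.3
73,92,75 [ 0.0181 -0.0032] -1.2
70.5,92,75 [ 0.0229 -0.0013] -3.7
68,91.5,75 [ 0.0276 -0.0002] -6.2
65,91.5,75 [0.0336 0.0015] -9.2
62,91.5,75 [0.0396 0.0029] -12.2
59,91,75 [0.0455 0.0035] -15.2
56,91,75 [0.0516 0.0043] -18.2
53,91,75 [0.0578 0.0047] -21.2
50,90.5,75 [0.0636 0.0044] -24.2
```

Request:
{"fn": "step_arm", "kwargs": {"moves": "0 0.0045 -0.0015 0 0 0 0; 0 0.0085 -0.0025 0 0 0 0; 0 0.0114 -0.0033 0 0 0 0; 0 0.0133 -0.0039 0 0 0 0; 0 0.0152 -0.0044 0 0 0 0; 0 0.0181 -0.0032 0 0 0 -1; 0 0.0229 -0.0013 0 0 0 -3.5; 0 0.0276 -0.0002 0 0 0 -6; 0 0.0336 0.0015 0 0 0 -9; 0 0.0396 0.0029 0 0 0 -12"}}

```text
time: 6.92
position: [0.5108, 0.0604, 0.021]
tool_rot: [-0.686, 0.686, -0.173, 0.169]
force: [-3.3, 1.9, 2.3]
grip_width: -0.001
```

```bash
python3 w.py w2 wrist; python3 w.py s2 side; python3 -c "
from h import *;import pickle
save(pickle.load(open('s2.pkl','rb')),'s2c.png',(260,160,430,320),4)"
```

```text
t 6.92 pos [0.5108 0.0604 0.021 ] toolx ang -28.0 F [-3.26  1.93  2.27] q6 -1.05
t 6.97 pos [0.5132 0.0607 0.0211] toolx ang -28.1 F [ 1.64  1.84 -0.92] q6 -1.05
```

View pics/w2.png

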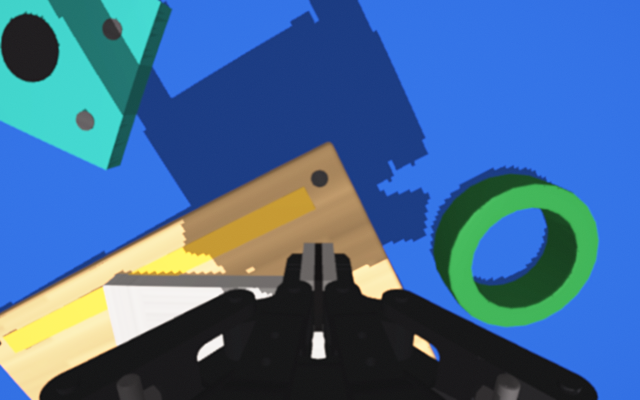

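View pics/s2c.png

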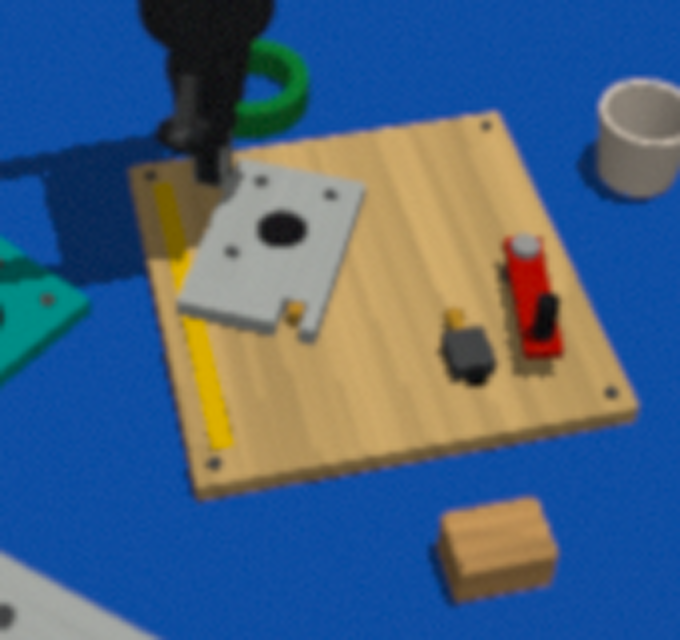

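```bash
cat > pp.py <<'E'
import pickle
from h import *
def fit(c,corners,pin,org,s=4,z=.027):
    g=lambda p:(org[0]+p[0]/s,org[1]+p[1]/s)
    A=np.array([k for k in corners],float)/1000;B=np.array([atz(c,g(v),z)[:2] for v in corners.values()])
    a=A-A.mean(0);b=B-B.mean(0)
    th=np.arctan2((a[:,0]*b[:,1]-a[:,1]*b[:,0]).sum(),(a*b).sum())
    R=np.array([[np.cos(th),-np.sin(th)],[np.sin(th),np.cos(th)]]);t=B.mean(0)-R@A.mean(0)
    p=atz(c,g(pin),z)[:2]
    print('phi',np.degrees(th).round(1),'slot',t.round(4),'pin',p.round(4),'pin in slot mm',(R.T@(p-t)*1000).round(1),'res mm',(np.linalg.norm((A@R.T+t)-B,axis=1)*1000).round(1))
E
python3 -c "
from pp import *
fit(pickle.load(open('s2.pkl','rb')),{(106,-16):(365,183),(-14,-16):(313,336),(-14,64):(180,299)},(295,308),(260,160))"
python3 arc.py .5127 .0600 -28  59,91,75 56,91,75 53,91,75 50,90.5,75 47,90.5,75 44,90.5,75 41,90,75 38,90,75 35,90,75 32,90,75 
```

```text
phi 60.1 slot [ 0.5349 -0.0586] pin [ 0.5358 -0.059 ] pin in slot mm [ 0.1 -0.9] res mm [1.5 2.2 2.8]
59,91,75 [0.0059 0.0006] -3.0
56,91,75 [0.012  0.0014] -6.0
53,91,75 [0.0182 0.0018] -9.0
50,90.5,75 [0.024  0.0015] -12.0
47,90.5,75 [0.0302 0.0013] -15.0
44,90.5,75 [0.0363 0.0008] -18.0
41,90,75 [ 0.042  -0.0004] -21.0
38,90,75 [ 0.048  -0.0015] -24.0
35,90,75 [ 0.054  -0.0029] -27.0
32,90,75 [ 0.0599 -0.0047] -30.0
```

Slot is home on the pin; continuing the arc.

Request:
{"fn": "step_arm", "kwargs": {"moves": "0 0.0059 0.0006 0 0 0 -3; 0 0.012 0.0014 0 0 0 -6; 0 0.0182 0.0018 0 0 0 -9; 0 0.024 0.0015 0 0 0 -12; 0 0.0302 0.0013 0 0 0 -15; 0 0.0363 0.0008 0 0 0 -18; 0 0.042 -0.0004 0 0 0 -21; 0 0.048 -0.0015 0 0 0 -24; 0 0.054 -0.0029 0 0 0 -27; 0 0.0599 -0.0047 0 0 0 -30"}}

```text
time: 7.85
position: [0.5729, 0.0558, 0.0211]
tool_rot: [0.619, -0.619, 0.342, -0.342]
force: [-0.1, 2.9, -0.6]
grip_width: 0.001
```

```bash
python3 w.py s3 side; python3 -c "
from h import *;import pickle
save(pickle.load(open('s3.pkl','rb')),'s3c.png',(270,160,430,310),5)"
```

```text
t 7.85 pos [0.5729 0.0558 0.0211] toolx ang -57.9 F [-0.1   2.9  -0.61] q6 -0.54
```

View pics/s3c.png

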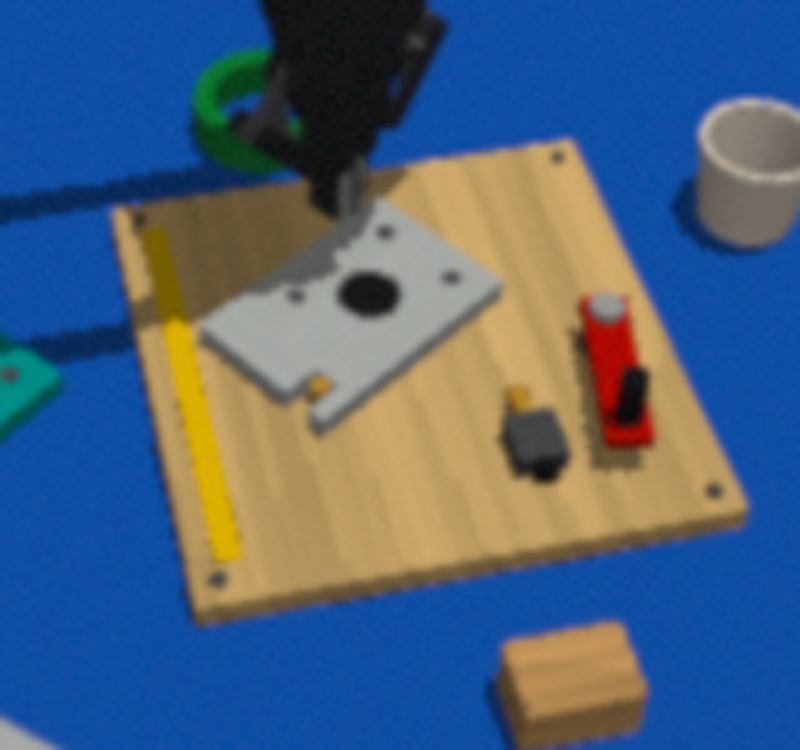

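```bash
python3 -c "
from pp import *
fit(pickle.load(open('s3.pkl','rb')),{(106,-16):(499,283),(106,64):(383,203),(-14,-16):(316,423),(-14,64):(203,330)},(319,384),(270,160),5)"
python3 arc.py .5726 .0553 -58  29,90,75 26,90,75 23,89.5,75 20,89.5,75 17,89,75 14,89,75 12,89,75 10,89,75 9,89,75 8,89,75 7,89,75
```

```text
phi 30.7 slot [ 0.5348 -0.0609] pin [ 0.536  -0.0584] pin in slot mm [2.3 1.5] res mm [2.9 2.6 2.7 3.2]
29,90,75 [ 0.0058 -0.0021] -3.0
26,90,75 [ 0.0114 -0.0044] -6.0
23,89.5,75 [ 0.0165 -0.0073] -9.0
20,89.5,75 [ 0.0219 -0.0102] -12.0
17,89,75 [ 0.0266 -0.0136] -15.0
14,89,75 [ 0.0316 -0.017 ] -18.0
12,89,75 [ 0.0349 -0.0194] -20.0
10,89,75 [ 0.038 -0.022] -22.0
9,89,75 [ 0.0396 -0.0233] -23.0
8,89,75 [ 0.0411 -0.0246] -24.0
7,89,75 [ 0.0426 -0.026 ] -25.0
```

Request:
{"fn": "step_arm", "kwargs": {"moves": "0 0.0058 -0.0021 0 0 0 -3; 0 0.0114 -0.0044 0 0 0 -6; 0 0.0165 -0.0073 0 0 0 -9; 0 0.0219 -0.0102 0 0 0 -12; 0 0.0266 -0.0136 0 0 0 -15; 0 0.0316 -0.017 0 0 0 -18; 0 0.0349 -0.0194 0 0 0 -20; 0 0.038 -0.022 0 0 0 -22; 0 0.0396 -0.0233 0 0 0 -23; 0 0.0411 -0.0246 0 0 0 -24"}}

```text
time: 8.73
position: [0.6144, 0.031, 0.0213]
tool_rot: [0.535, -0.534, 0.463, -0.463]
force: [1.7, 2.9, -0.0]
grip_width: 0.001
```

```bash
python3 w.py s4 side;  python3 -c "
from h import *;import pickle
save(pickle.load(open('s4.pkl','rb')),'s4c.png',(290,170,430,290),5.5)"
```

```text
t 8.73 pos [0.6144 0.031  0.0213] toolx ang -81.8 F [ 1.75  2.85 -0.05] q6 -0.16
```

View pics/s4c.png

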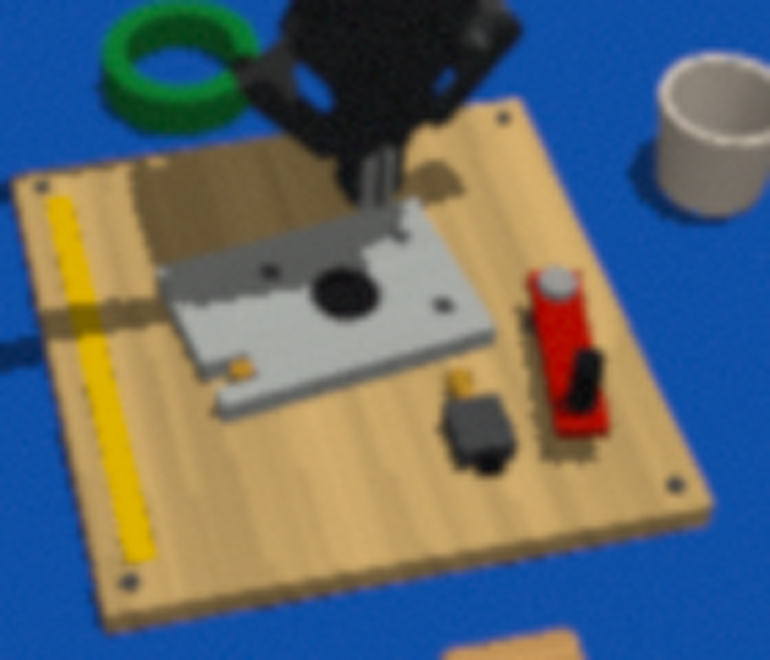

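```bash
python3 -c "
from pp import *
c=pickle.load(open('s4.pkl','rb'))
fit(c,{(106,-16):(493,328),(-14,-16):(220,406),(-14,64):(161,270),(106,64):(415,200)},(241,368),(290,170),5.5)
g=lambda p:(290+p[0]/5.5,170+p[1]/5.5)
for p in [(459,372),(459,382)]: print(atz(c,g(p),.027)[:2],atz(c,g(p),.021)[:2])
print(landmark_of('stop','side')[0], atz(c,landmark_of('stop','side')[0]['at'],.015))
"
python3 arc.py .6137 .0307 -82  7,89,75 6,89,75 5,89,75 4,89,75 3,89,75 2,89,75 1,89,75 0,89,75 -1,89,75 -2,89,75 -3,89,75 -4,89,75
```

```text
phi 6.6 slot [ 0.5355 -0.0592] pin [ 0.536  -0.0587] pin in slot mm [0.6 0.4] res mm [1.6 0.9 2.6 0.8]
[ 0.62044253 -0.08099738] [ 0.62253106 -0.07628033]
[ 0.6187958  -0.08594754] [ 0.62086888 -0.08127695]
{'at': [376.2, 249.3], 'conf': 0.63} [ 0.61993622 -0.10453214  0.015     ]
7,89,75 [ 0.0015 -0.0014] -1.0
6,89,75 [ 0.003  -0.0028] -2.0
5,89,75 [ 0.0044 -0.0042] -3.0
4,89,75 [ 0.0059 -0.0057] -4.0
3,89,75 [ 0.0073 -0.0071] -5.0
2,89,75 [ 0.0086 -0.0086] -6.0
1,89,75 [ 0.01   -0.0102] -7.0
0,89,75 [ 0.0113 -0.0117] -8.0
-1,89,75 [ 0.0126 -0.0133] -9.0
-2,89,75 [ 0.0139 -0.0149] -10.0
-3,89,75 [ 0.0151 -0.0165] -11.0
-4,89,75 [ 0.0163 -0.0181] -12.0
```

Request:
{"fn": "step_arm", "kwargs": {"moves": "0 0.0005 -0.0005 0 0 0 -0.35; 0 0.001 -0.001 0 0 0 -0.7; 0 0.0016 -0.0015 0 0 0 -1; 0 0.0021 -0.002 0 0 0 -1.4; 0 0.0026 -0.0025 0 0 0 -1.75; 0 0.0031 -0.003 0 0 0 -2.1; 0 0.0036 -0.0035 0 0 0 -2.45; 0 0.0041 -0.004 0 0 0 -2.8; 0 0.0046 -0.0045 0 0 0 -3.15; 0 0.0051 -0.005 0 0 0 -3.5"}}

```text
time: 9.72
position: [0.6191, 0.0256, 0.0213]
tool_rot: [0.52, -0.52, 0.479, -0.479]
force: [1.1, 2.9, -0.4]
grip_width: -0.001
```

```bash
python3 w.py s5 side;  python3 -c "
from h import *;import pickle
save(pickle.load(open('s5.pkl','rb')),'s5c.png',(360,210,420,270),10)"
```

```text
t 9.72 pos [0.6191 0.0256 0.0213] toolx ang -85.3 F [ 1.08  2.91 -0.4 ] q6 -0.11
```

View pics/s5c.png

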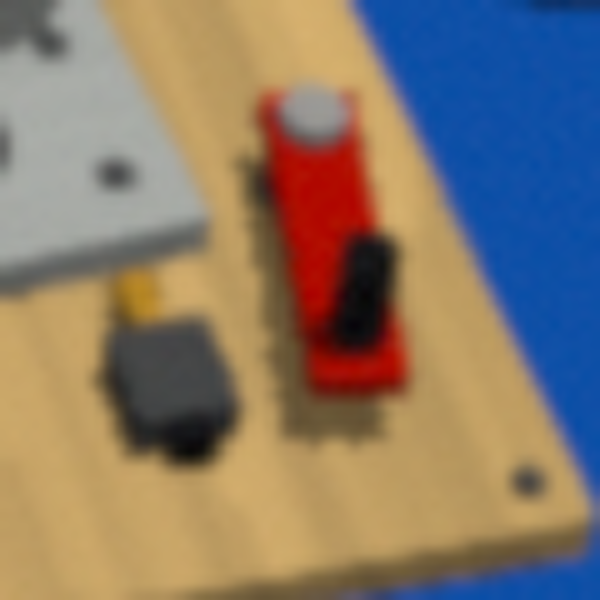

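Request:
{"fn": "step_arm", "kwargs": {"moves": "0 0 -0.0001 0 0 0 0; 0 0 -0.0002 0 0 0 -0.2; 0 0 -0.0003 0 0 0 -0.2; 0 0 -0.0004 0 0 0 -0.3; 0 0 -0.0005 0 0 0 -0.3; 0 0 -0.0006 0 0 0 -0.4; 0 0 -0.0006 0 0 0 -0.4; 0 0 -0.0006 0 0 0 -0.4; 0 0 -0.0006 0 0 0 -0.4; 0 0 -0.0006 0 0 0 -0.4"}}

```text
time: 10.6
position: [0.6191, 0.0251, 0.0214]
tool_rot: [0.519, -0.518, 0.481, -0.481]
force: [1.9, 2.9, -0.5]
grip_width: 0.001
```

```bash
python3 -c "
from w import st; st()"
```

```text
t 10.6 pos [0.6191 0.0251 0.0214] toolx ang -85.7 F [ 1.87  2.9  -0.48] q6 -0.1
```

Request:
{"fn": "step_arm", "kwargs": {"moves": "0 0 -0.0001 0 0 0 0; 0 0 -0.0002 0 0 0 -0.2; 0 0 -0.0003 0 0 0 -0.2; 0 0 -0.0004 0 0 0 -0.3; 0 0 -0.0005 0 0 0 -0.3; 0 0 -0.0006 0 0 0 -0.4; 0 0 -0.0007 0 0 0 -0.4; 0 0 -0.0007 0 0 0 -0.4; 0 0 -0.0007 0 0 0 -0.4; 0 0 -0.0007 0 0 0 -0.4"}}

```text
time: 11.43
position: [0.6191, 0.0244, 0.0214]
tool_rot: [0.517, -0.517, 0.483, -0.483]
force: [2.8, 3.6, -0.8]
grip_width: -0.003
```

Request:
{"fn": "step_arm", "kwargs": {"moves": "0 0 -0.0001 0 0 0 0; 0 0 -0.0002 0 0 0 -0.2; 0 0 -0.0003 0 0 0 -0.2; 0 0 -0.0004 0 0 0 -0.3; 0 0 -0.0005 0 0 0 -0.3; 0 0 -0.0006 0 0 0 -0.4; 0 0 -0.0006 0 0 0 -0.4; 0 0 -0.0006 0 0 0 -0.4; 0 0 -0.0006 0 0 0 -0.4; 0 0 -0.0006 0 0 0 -0.4"}}

```text
time: 12.27
position: [0.6189, 0.0237, 0.0213]
tool_rot: [-0.515, 0.515, -0.484, 0.484]
force: [3.1, 4.0, -0.7]
grip_width: -0.001
```

Request:
{"fn": "step_arm", "kwargs": {"moves": "0 0 -0.0001 0 0 0 0; 0 0 -0.0002 0 0 0 -0.2; 0 0 -0.0003 0 0 0 -0.2; 0 0 -0.0004 0 0 0 -0.3; 0 0 -0.0005 0 0 0 -0.3; 0 0 -0.0006 0 0 0 -0.4; 0 0 -0.0006 0 0 0 -0.4; 0 0 -0.0006 0 0 0 -0.4; 0 0 -0.0006 0 0 0 -0.4; 0 0 -0.0006 0 0 0 -0.4"}}

```text
time: 13.1
position: [0.6188, 0.0231, 0.0213]
tool_rot: [-0.513, 0.514, -0.486, 0.486]
force: [2.7, 3.6, 0.7]
grip_width: -0.002
```

```bash
python3 w.py s6 side;  python3 -c "
from h import *;import pickle
save(pickle.load(open('s6.pkl','rb')),'s6c.png',(315,200,415,270),8)"
```

```text
t 13.1 pos [0.6188 0.0231 0.0213] toolx ang -86.9 F [2.7  3.56 0.68] q6 -0.09
```

View pics/s6c.png

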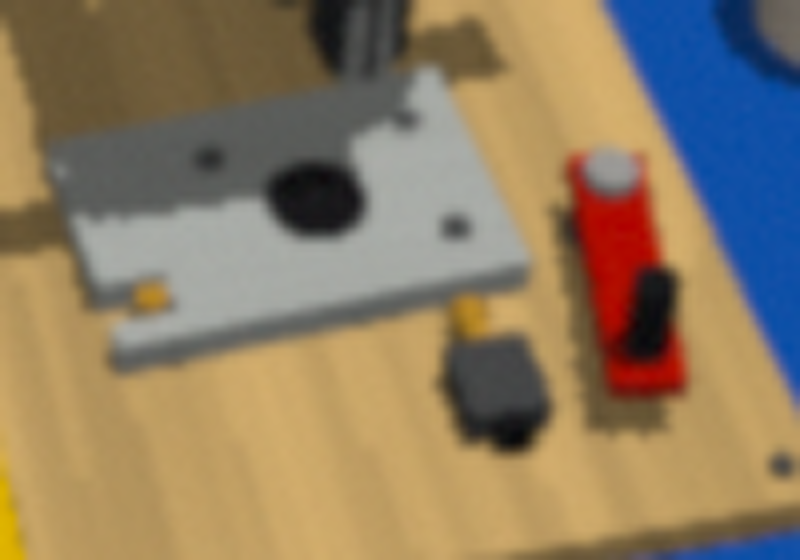

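Request:
{"fn": "step_arm", "kwargs": {"moves": "0 0 -0.0001 0 0 0 0; 0 0 -0.0002 0 0 0 -0.2; 0 0 -0.0003 0 0 0 -0.2; 0 0 -0.0004 0 0 0 -0.3; 0 0 -0.0005 0 0 0 -0.3; 0 0 -0.0006 0 0 0 -0.4; 0 0 -0.0006 0 0 0 -0.4; 0 0 -0.0006 0 0 0 -0.4; 0 0 -0.0006 0 0 0 -0.4; 0 0 -0.0006 0 0 0 -0.4"}}

```text
time: 13.98
position: [0.6189, 0.0225, 0.0213]
tool_rot: [-0.512, 0.512, -0.488, 0.488]
force: [2.5, 3.5, -0.2]
grip_width: 0.003
```

```bash
python3 -c "
from pp import *
c=pickle.load(open('s6.pkl','rb'))
g=lambda p:(315+p[0]/8,200+p[1]/8)
print(atz(c,g((528,262)),.027),atz(c,g((112,345)),.027),atz(c,g((468,298)),.021),atz(c,g((468,290)),.021))
fit(c,{(106,-16):(528,262),(-14,-16):(112,345),(-14,64):(50,143),(106,64):(432,65)},(151,296),(315,200),8)
print(proj(c,[[.6185,-.075,.021],[.6185,-.075,.027]])*8-np.array([315,200])*8)
"
```

```text
[ 0.64129676 -0.07137041  0.027     ] [ 0.52146617 -0.07345964  0.027     ] [ 0.62298457 -0.07523617  0.021     ] [ 0.62390725 -0.07246353  0.021     ]
phi 1.3 slot [ 0.5355 -0.0581] pin [ 0.536 -0.059] pin in slot mm [ 0.6 -0.9] res mm [0.6 1.1 2.3 0.8]
[[452.35733526 300.23196508]
 [454.07021293 286.16026571]]
```

Request:
{"fn": "step_arm", "kwargs": {"moves": "0 0 -0.0001 0 0 0 0; 0 0 -0.0002 0 0 0 -0.2; 0 0 -0.0003 0 0 0 -0.2; 0 0 -0.0004 0 0 0 -0.3; 0 0 -0.0005 0 0 0 -0.3; 0 0 -0.0006 0 0 0 -0.4; 0 0 -0.0006 0 0 0 -0.4; 0 0 -0.0006 0 0 0 -0.4; 0 0 -0.0006 0 0 0 -0.4; 0 0 -0.0006 0 0 0 -0.4"}}

```text
time: 14.82
position: [0.619, 0.022, 0.0213]
tool_rot: [-0.51, 0.51, -0.49, 0.49]
force: [3.0, 3.6, -0.8]
grip_width: -0.005
```

Request:
{"fn": "step_arm", "kwargs": {"moves": "0 0 -0.0001 0 0 0 0; 0 0 -0.0002 0 0 0 -0.2; 0 0 -0.0003 0 0 0 -0.2; 0 0 -0.0004 0 0 0 -0.3; 0 0 -0.0005 0 0 0 -0.3; 0 0 -0.0006 0 0 0 -0.4; 0 0 -0.0006 0 0 0 -0.4; 0 0 -0.0006 0 0 0 -0.4; 0 0 -0.0006 0 0 0 -0.4; 0 0 -0.0006 0 0 0 -0.4"}}

```text
time: 15.65
position: [0.6189, 0.0213, 0.0213]
tool_rot: [-0.508, 0.508, -0.492, 0.492]
force: [2.7, 2.5, -0.5]
grip_width: 0.003
```

Request:
{"fn": "step_arm", "kwargs": {"moves": "0 0 -0.0001 0 0 0 0; 0 0 -0.0002 0 0 0 -0.2; 0 0 -0.0003 0 0 0 -0.2; 0 0 -0.0004 0 0 0 -0.3; 0 0 -0.0005 0 0 0 -0.3; 0 0 -0.0006 0 0 0 -0.4; 0 0 -0.0006 0 0 0 -0.4; 0 0 -0.0006 0 0 0 -0.4; 0 0 -0.0006 0 0 0 -0.4; 0 0 -0.0006 0 0 0 -0.4"}}

```text
time: 16.48
position: [0.6189, 0.0207, 0.0213]
tool_rot: [-0.507, 0.507, -0.493, 0.493]
force: [2.5, 3.7, -0.6]
grip_width: 0.0
```

```bash
python3 w.py s7 side;  python3 -c "
from h import *;import pickle
save(pickle.load(open('s7.pkl','rb')),'s7c.png',(315,200,415,270),8)"
```

```text
t 16.48 pos [0.6189 0.0207 0.0213] toolx ang -88.5 F [ 2.54  3.66 -0.55] q6 -0.06
```

View pics/s7c.png

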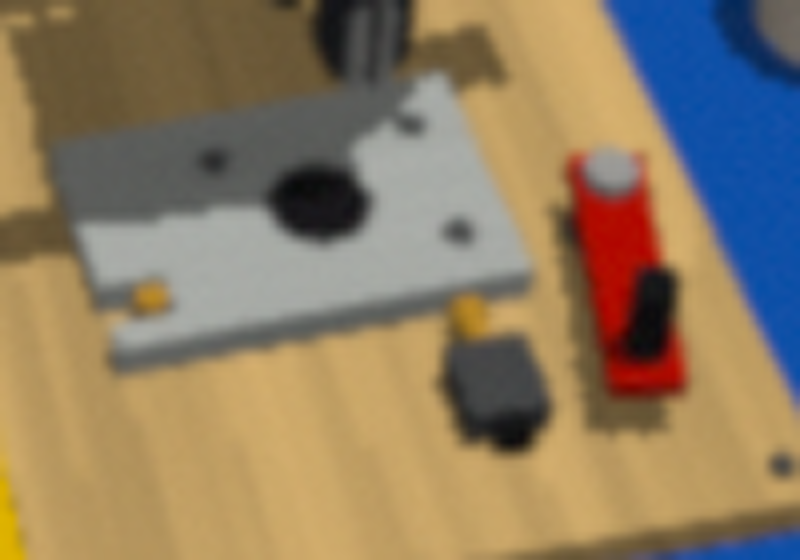

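Request:
{"fn": "step_arm", "kwargs": {"moves": "0 0 -0.0001 0 0 0 0; 0 0 -0.0002 0 0 0 -0.2; 0 0 -0.0003 0 0 0 -0.2; 0 0 -0.0004 0 0 0 -0.3; 0 0 -0.0005 0 0 0 -0.3; 0 0 -0.0005 0 0 0 -0.3; 0 0 -0.0005 0 0 0 -0.3; 0 0 -0.0005 0 0 0 -0.3; 0 0 -0.0005 0 0 0 -0.3; 0 0 -0.0005 0 0 0 -0.3"}}

```text
time: 17.37
position: [0.619, 0.0202, 0.0213]
tool_rot: [-0.505, 0.505, -0.495, 0.495]
force: [3.0, 2.6, -0.4]
grip_width: -0.003
```

Request:
{"fn": "step_arm", "kwargs": {"moves": "0 0 -0.0001 0 0 0 0; 0 0 -0.0002 0 0 0 -0.2; 0 0 -0.0003 0 0 0 -0.2; 0 0 -0.0004 0 0 0 -0.3; 0 0 -0.0005 0 0 0 -0.3; 0 0 -0.0005 0 0 0 -0.3; 0 0 -0.0005 0 0 0 -0.3; 0 0 -0.0005 0 0 0 -0.3; 0 0 -0.0005 0 0 0 -0.3; 0 0 -0.0005 0 0 0 -0.3"}}

```text
time: 18.2
position: [0.6189, 0.0198, 0.0213]
tool_rot: [-0.504, 0.504, -0.496, 0.496]
force: [1.9, 3.2, -0.9]
grip_width: 0.0
```

Request:
{"fn": "step_arm", "kwargs": {"moves": "0 0 -0.0001 0 0 0 0; 0 0 -0.0002 0 0 0 -0.2; 0 0 -0.0003 0 0 0 -0.2; 0 0 -0.0004 0 0 0 -0.3; 0 0 -0.0005 0 0 0 -0.3; 0 0 -0.0006 0 0 0 -0.3; 0 0 -0.0006 0 0 0 -0.3; 0 0 -0.0006 0 0 0 -0.3; 0 0 -0.0006 0 0 0 -0.3; 0 0 -0.0006 0 0 0 -0.3"}}

```text
time: 19.03
position: [0.6191, 0.0196, 0.0213]
tool_rot: [0.503, -0.502, 0.497, -0.497]
force: [3.1, 5.4, -0.3]
grip_width: -0.0
```

Request:
{"fn": "step_arm", "kwargs": {"moves": "0 0 -0.0001 0 0 0 0; 0 0 -0.0002 0 0 0 -0.2; 0 0 -0.0003 0 0 0 -0.2; 0 0 -0.0004 0 0 0 -0.3; 0 0 -0.0005 0 0 0 -0.3; 0 0 -0.0006 0 0 0 -0.3; 0 0 -0.0006 0 0 0 -0.3; 0 0 -0.0006 0 0 0 -0.3; 0 0 -0.0006 0 0 0 -0.3; 0 0 -0.0006 0 0 0 -0.3"}}

```text
time: 19.87
position: [0.6192, 0.0195, 0.0214]
tool_rot: [0.502, -0.501, 0.499, -0.498]
force: [2.4, 6.7, -0.7]
grip_width: 0.001
```

```bash
python3 w.py s8 side;  python3 -c "
from h import *;import pickle
save(pickle.load(open('s8.pkl','rb')),'s8c.png',(315,200,415,270),8)"
```

```text
t 19.87 pos [0.6192 0.0195 0.0214] toolx ang -89.7 F [ 2.36  6.7  -0.72] q6 -0.04
```

View pics/s8c.png

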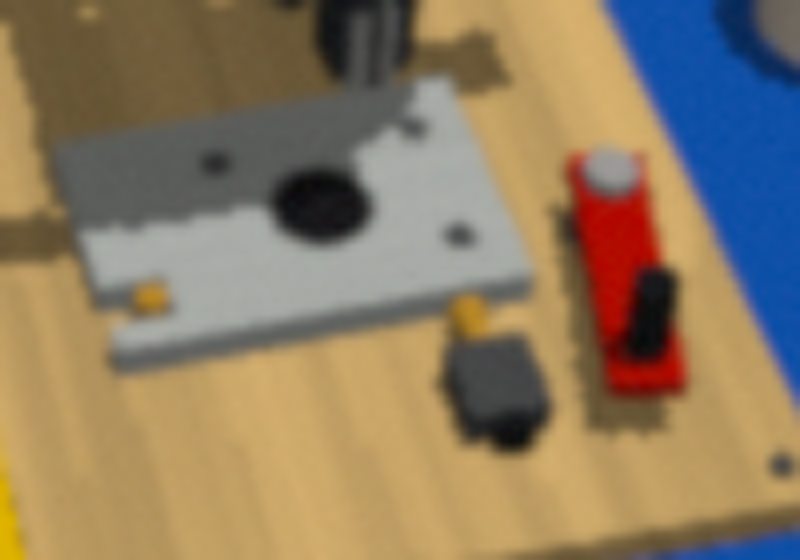

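Request:
{"fn": "step_arm", "kwargs": {"moves": "0 0 -0.0002 0 0 0 0; 0 0 -0.0004 0 0 0 0; 0 0 -0.0006 0 0 0 0; 0 0 -0.0008 0 0 0 0; 0 0 -0.001 0 0 0 0; 0 0 -0.0012 0 0 0 0; 0 0 -0.0012 0 0 0 0; 0 0 -0.0012 0 0 0 0; 0 0 -0.0012 0 0 0 0; 0 0 -0.0012 0 0 0 0"}}

```text
time: 20.75
position: [0.6191, 0.0193, 0.0213]
tool_rot: [0.502, -0.5, 0.499, -0.498]
force: [3.2, 9.0, -0.5]
grip_width: -0.003
```

Request:
{"fn": "step_arm", "kwargs": {"moves": "0 0 -0.0003 0 0 0 0; 0 0 -0.0006 0 0 0 0; 0 0 -0.0009 0 0 0 0; 0 0 -0.0012 0 0 0 0; 0 0 -0.0014 0 0 0 0; 0 0 -0.0014 0 0 0 0; 0 0 -0.0014 0 0 0 0; 0 0 -0.0014 0 0 0 0; 0 0 -0.0014 0 0 0 0; 0 0 -0.0014 0 0 0 0"}}

```text
time: 21.58
position: [0.6191, 0.019, 0.0214]
tool_rot: [0.502, -0.5, 0.5, -0.498]
force: [4.1, 13.4, 0.1]
grip_width: -0.001
```

```bash
python3 -c "
from w import *
for i in range(3): st(); camera('side')"
```

```text
t 21.58 pos [0.6191 0.019  0.0214] toolx ang -89.7 F [ 4.14 13.4   0.06] q6 -0.05
t 21.63 pos [0.6191 0.019  0.0214] toolx ang -89.7 F [ 3.71 13.   -0.18] q6 -0.05
t 21.68 pos [0.6192 0.019  0.0214] toolx ang -89.7 F [ 3.75 13.69 -0.85] q6 -0.05
```

Request:
{"fn": "step_arm", "kwargs": {"moves": "0 0 0.0004 0 0 0 0; 0 0 0.0007 0 0 0 0; 0 0 0.0007 0 0 0 0; 0 0 0.0007 0 0 0 0; 0 0 0.0007 0 0 0 0; 0 0 0.0007 0 0 0 0; 0 0 0.0007 0 0 0 0; 0 0 0.0007 0 0 0 0; 0 0 0.0007 0 0 0 0; 0 0 0.0007 0 0 0 0"}}

```text
time: 22.57
position: [0.6191, 0.0191, 0.0214]
tool_rot: [0.502, -0.5, 0.5, -0.498]
force: [3.7, 11.3, 0.1]
grip_width: -0.004
```

Request:
{"fn": "step_arm", "kwargs": {"moves": "0 0 0.001 0 0 0 0; 0 0 0.002 0 0 0 0; 0 0 0.004 0 0 0 0; 0 0 0.007 0 0 0 0; 0 0 0.012 0 0 0 0; 0 0 0.018 0 0 0 0; 0 0 0.02 0.02 0 0 0; 0 0 0.02 0.05 0 0 0; 0 0 0.02 0.085 0 0 0; 0 0 0.02 0.12 0 0 0"}}

```text
time: 23.4
position: [0.6176, 0.0369, 0.1416]
tool_rot: [-0.501, 0.502, -0.499, 0.498]
force: [0.4, -0.5, -0.7]
grip_width: -0.001
```

```bash
python3 w.py s9 side keeper_knob keeper_pivot;  python3 -c "
from h import *;import pickle
save(pickle.load(open('s9.pkl','rb')),'s9c.png',(315,200,415,270),8)"; python3 w.py t9 top keeper_knob keeper_pivot
```

```text
t 23.4 pos [0.6176 0.0369 0.1416] toolx ang -89.7 F [ 0.39 -0.48 -0.68] q6 -0.01
keeper_knob [([397.8, 237.1], 0.82, [0.6626, -0.1108])]
keeper_pivot [([390.6, 221.0], 0.67, [0.6719, -0.0478])]
t 23.55 pos [0.6213 0.0368 0.145 ] toolx ang -89.7 F [ 0.5  -0.5  -0.45] q6 -0.01
keeper_knob [([398.2, 135.8], 0.52, [0.6548, -0.1092])]
keeper_pivot []
```

View pics/s9c.png

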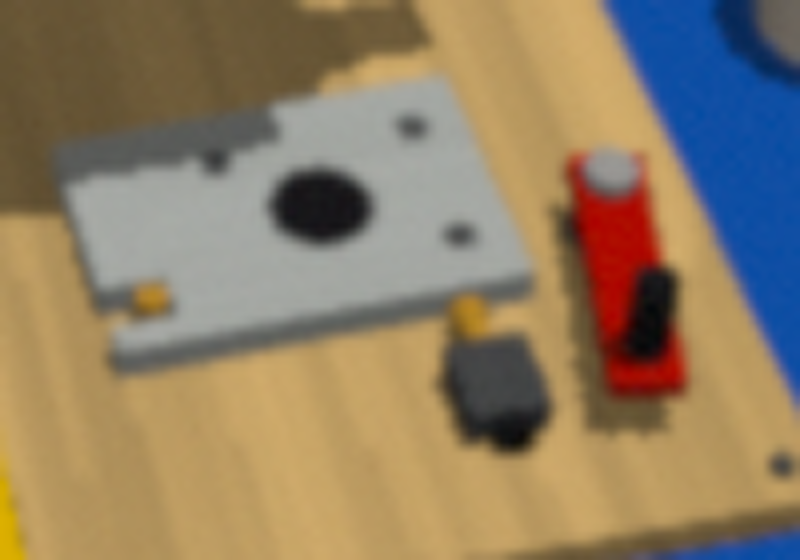

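View pics/t9.png

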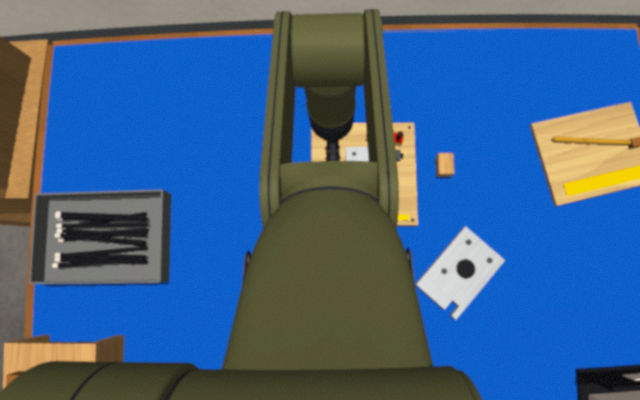

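Request:
{"fn": "step_arm", "kwargs": {"moves": "0 0.018 -0.037 0 0 0 -3; 0 0.036 -0.074 0 0 0 -6; 0 0.055 -0.111 0 0 0 -9; 0 0.072 -0.149 0 0 0 -11; 0 0.072 -0.149 -0.02 0 0 -11; 0 0.072 -0.149 -0.05 0 0 -11; 0 0.072 -0.149 -0.075 0 0 -11; 0 0.072 -0.149 -0.09 0 0 -11; 0 0.072 -0.149 -0.097 0 0 -11; 0 0.072 -0.149 -0.097 0 0 -11"}}

```text
time: 24.53
position: [0.688, -0.1118, 0.04]
tool_rot: [0.45, -0.453, 0.547, -0.542]
force: [-0.3, -0.1, 0.9]
grip_width: 0.001
```

```bash
python3 w.py s10 side;  python3 -c "
from h import *;import pickle
save(pickle.load(open('s10.pkl','rb')),'s10c.png',(325,180,445,270),6)"
```

```text
t 24.53 pos [ 0.688  -0.1118  0.04  ] toolx ang -100.7 F [-0.3  -0.12  0.89] q6 -0.04
```

View pics/s10c.png

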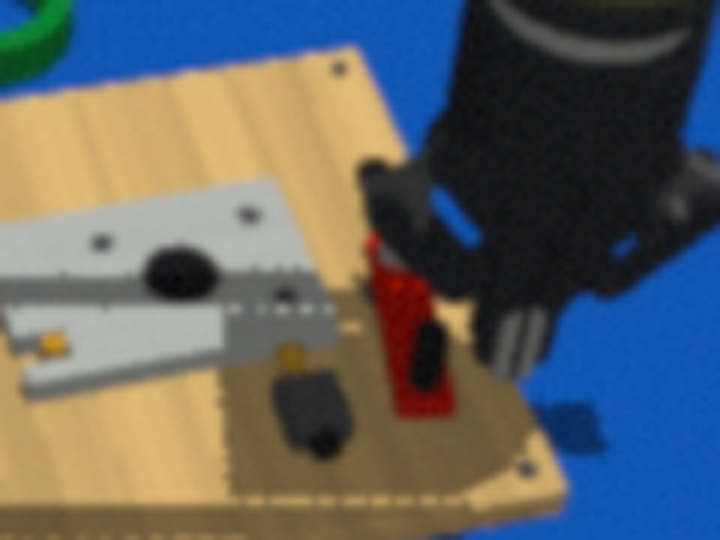

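```bash
cat > karc.py <<'E'
import numpy as np,sys
PV=np.array([.669,-.050])
c0=np.array([float(sys.argv[1]),float(sys.argv[2])]);ang0=float(sys.argv[3])
for r in sys.argv[4:]:
    th,L,d=map(float,r.split(','))
    a=np.radians(-90-th-1.4);u=np.array([np.cos(a),np.sin(a)]);n=np.array([u[1],-u[0]])
    p=PV+(L*u-d*n)/1000;print(r,(p-c0).round(4),round(-90-th-ang0,1))
E
python3 karc.py .6885 -.1118 -100.7 11,62,27 11,62,24 11,62,22 14,62,22 18,62,22 23,62,22 28,62,22 33,62,22 38,62,22 43,62,22
```

```text
11,62,27 [-0.0064 -0.0046] -0.3
11,62,24 [-0.0094 -0.0039] -0.3
11,62,22 [-0.0113 -0.0035] -0.3
14,62,22 [-0.0148 -0.0038] -3.3
18,62,22 [-0.0193 -0.004 ] -7.3
23,62,22 [-0.0251 -0.0038] -12.3
28,62,22 [-0.0308 -0.003 ] -17.3
33,62,22 [-0.0364 -0.0018] -22.3
38,62,22 [-0.0419 -0.0001] -27.3
43,62,22 [-0.0472  0.0021] -32.3
```

Request:
{"fn": "step_arm", "kwargs": {"moves": "0 -0.002 -0.002 0.004 0 0 0; 0 -0.0064 -0.0046 0.006 0 0 0; 0 -0.0094 -0.0039 0.006 0 0 0; 0 -0.0113 -0.0035 0.006 0 0 0; 0 -0.0148 -0.0038 0.006 0 0 -3; 0 -0.0193 -0.004 0.006 0 0 -7; 0 -0.0251 -0.0038 0.006 0 0 -12; 0 -0.0308 -0.003 0.006 0 0 -17; 0 -0.0364 -0.0018 0.006 0 0 -22; 0 -0.0419 -0.0001 0.006 0 0 -27"}}

```text
time: 25.42
position: [0.6497, -0.113, 0.0517]
tool_rot: [-0.311, 0.31, -0.634, 0.636]
force: [0.9, -2.0, -0.0]
grip_width: -0.005
```

```bash
python3 w.py s11 side;  python3 -c "
from h import *;import pickle
save(pickle.load(open('s11.pkl','rb')),'s11c.png',(325,180,445,270),6)"
```

```text
t 25.42 pos [ 0.6497 -0.113   0.0517] toolx ang -127.9 F [ 0.91 -2.04 -0.04] q6 0.43
```

View pics/s11c.png

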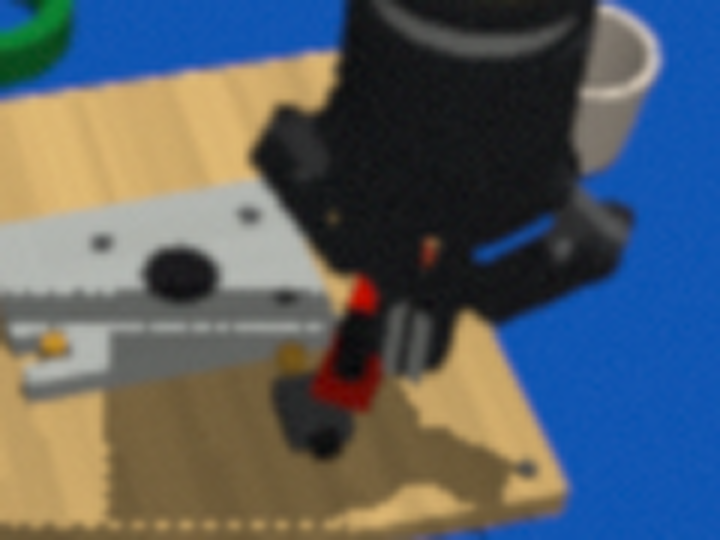

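```bash
python3 karc.py .6470 -.1119 -128 42,62,22 46,62,22 50,62,22 54,62,22 58,62,22 62,62,22 66,62,22 70,62,22 74,62,22 78,62,22 82,62,22 86,62,22 90,62,22 94,62,22
```

```text
42,62,22 [-0.0046  0.0017] -4.0
46,62,22 [-0.0087  0.0037] -8.0
50,62,22 [-0.0127  0.006 ] -12.0
54,62,22 [-0.0165  0.0086] -16.0
58,62,22 [-0.0202  0.0114] -20.0
62,62,22 [-0.0236  0.0145] -24.0
66,62,22 [-0.0268  0.0178] -28.0
70,62,22 [-0.0297  0.0213] -32.0
74,62,22 [-0.0325  0.025 ] -36.0
78,62,22 [-0.0349  0.0289] -40.0
82,62,22 [-0.0371  0.0329] -44.0
86,62,22 [-0.0389  0.0371] -48.0
90,62,22 [-0.0405  0.0414] -52.0
94,62,22 [-0.0418  0.0458] -56.0
```

Request:
{"fn": "step_arm", "kwargs": {"moves": "0 -0.0046 0.0017 0 0 0 -4; 0 -0.0087 0.0037 0 0 0 -8; 0 -0.0127 0.006 0 0 0 -12; 0 -0.0165 0.0086 0 0 0 -16; 0 -0.0202 0.0114 0 0 0 -20; 0 -0.0236 0.0145 0 0 0 -24; 0 -0.0268 0.0178 0 0 0 -28; 0 -0.0297 0.0213 0 0 0 -32; 0 -0.0325 0.025 0 0 0 -36; 0 -0.0325 0.025 0 0 0 -36"}}

```text
time: 26.3
position: [0.6163, -0.087, 0.0511]
tool_rot: [-0.101, 0.1, -0.7, 0.7]
force: [-0.5, -0.4, -0.5]
grip_width: 0.002
```

```bash
python3 w.py s12 side;  python3 -c "
from h import *;import pickle
save(pickle.load(open('s12.pkl','rb')),'s12c.png',(325,180,445,270),6)"
```

```text
t 26.3 pos [ 0.6163 -0.087   0.0511] toolx ang -163.7 F [-0.55 -0.41 -0.51] q6 1.08
```

View pics/s12c.png

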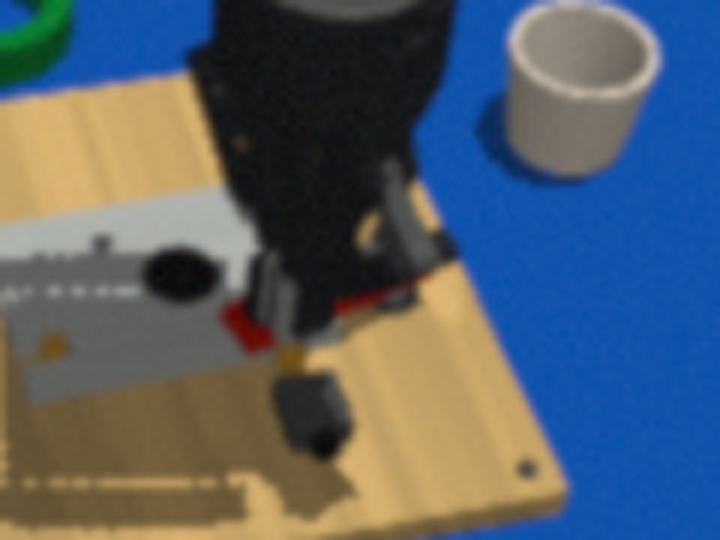

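Request:
{"fn": "step_arm", "kwargs": {"moves": "0 -0.0012 0.002 0 0 0 -2; 0 -0.0024 0.0039 0 0 0 -4; 0 -0.0035 0.0059 0 0 0 -6; 0 -0.0046 0.0079 0 0 0 -8; 0 -0.0055 0.01 0 0 0 -10; 0 -0.0064 0.0121 0 0 0 -12; 0 -0.0072 0.0143 0 0 0 -14; 0 -0.008 0.0164 0 0 0 -16; 0 -0.008 0.0164 0 0 0 -16; 0 -0.008 0.0164 0 0 0 -16"}}

```text
time: 27.18
position: [0.6089, -0.0711, 0.0506]
tool_rot: [0.003, -0.003, 0.707, -0.707]
force: [0.4, 0.6, -0.2]
grip_width: 0.001
```

```bash
python3 w.py s13 side;  python3 -c "
from h import *;import pickle
save(pickle.load(open('s13.pkl','rb')),'s13c.png',(325,180,445,270),6)"
```

```text
t 27.18 pos [ 0.6089 -0.0711  0.0506] toolx ang -179.5 F [ 0.39  0.6  -0.22] q6 1.38
```

View pics/s13c.png

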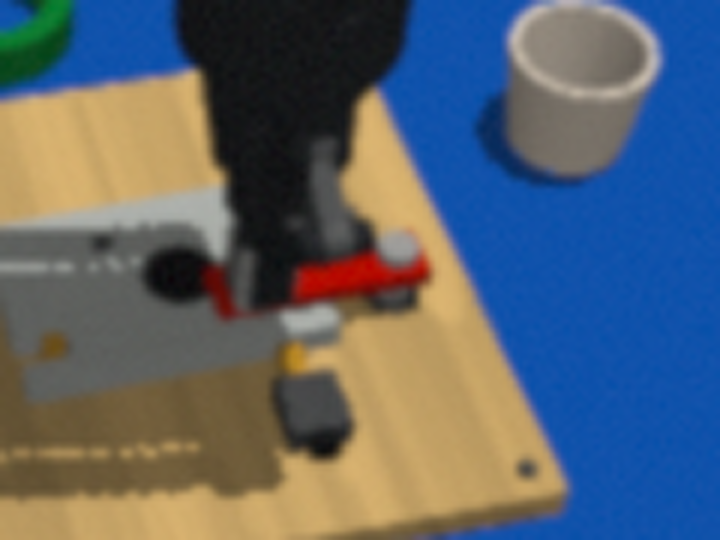

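```bash
python3 -c "
from pp import *
c=pickle.load(open('s13.pkl','rb'))
g=lambda p:(325+p[0]/6,180+p[1]/6)
a,b=atz(c,g((240,306)),.0375),atz(c,g((430,272)),.0375);print(a,b,np.degrees(np.arctan2(*(b-a)[1::-1])))
print(atz(c,g((399,247)),.0385))"
```

```text
[ 0.60471705 -0.06678352  0.0375    ] [ 0.67855068 -0.06715773  0.0375    ] -0.2903866583385227
[ 0.67133404 -0.05337475  0.0385    ]
```

Request:
{"fn": "step_arm", "kwargs": {"moves": "0 0 0.001 0 0 0 0; 0 0 0.002 0 0 0 0; 0 0 0.0025 0 0 0 0; 0 0 0.0025 0 0 0 0; 0 0 -0.004 0 0 0 0; 0 0 -0.012 0 0 0 0; 0 0 -0.02 0.01 0 0 0; 0 0 -0.025 0.04 0 0 0; 0 0 -0.03 0.08 0 0 0; 0 0 -0.04 0.12 0 0 0"}}

```text
time: 28.07
position: [0.6074, -0.1113, 0.1711]
tool_rot: [0.001, -0.003, 0.708, -0.707]
force: [1.8, 0.1, -0.3]
grip_width: 0.001
```

Request:
{"fn": "step_arm", "kwargs": {"moves": "0 -0.02 -0.04 0 0 0 0; 0 -0.04 -0.08 0 0 0 0; 0 -0.06 -0.115 0 0 0 0; 0 -0.08 -0.15 0 0 0 0; 0 -0.1 -0.185 0 0 0 0; 0 -0.11 -0.21 0 0 0 0; 0 -0.11 -0.23 0 0 0 0; 0 -0.11 -0.23 0 0 0 0; 0 -0.11 -0.23 0 0 0 0; 0 -0.11 -0.23 0 0 0 0"}}

```text
time: 28.9
position: [0.4983, -0.3409, 0.1706]
tool_rot: [0.002, -0.002, 0.707, -0.707]
force: [0.2, -0.1, 0.1]
grip_width: 0.002
```

```bash
python3 w.py s14 side;  python3 w.py t14 top; python3 -c "
from h import *;import pickle
save(pickle.load(open('s14.pkl','rb')),'s14c.png',(300,170,430,270),6)
save(pickle.load(open('t14.pkl','rb')),'t14c.png',(260,70,460,235),4)"
```

```text
t 28.9 pos [ 0.4983 -0.3409  0.1706] toolx ang -179.7 F [ 0.22 -0.15  0.07] q6 0.9
t 28.95 pos [ 0.4985 -0.3403  0.1705] toolx ang -179.7 F [1.17 0.3  0.57] q6 0.9
```

View pics/s14c.png

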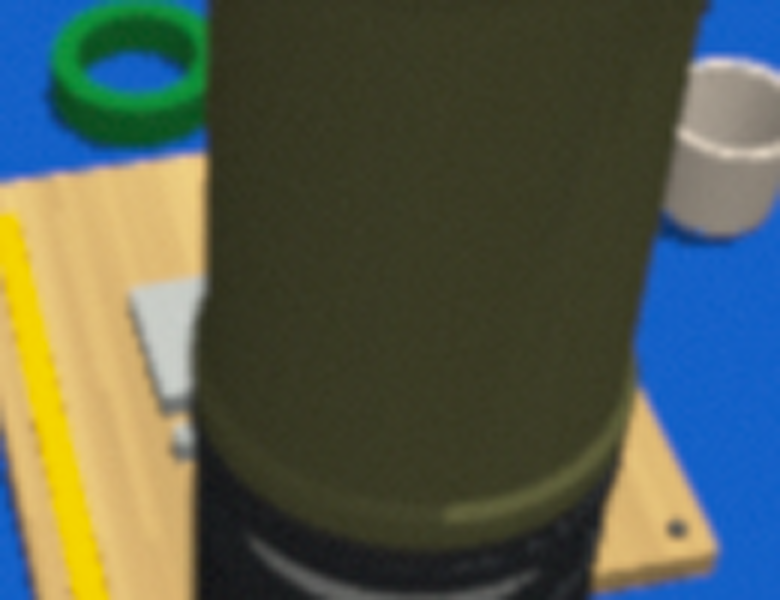

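View pics/t14c.png

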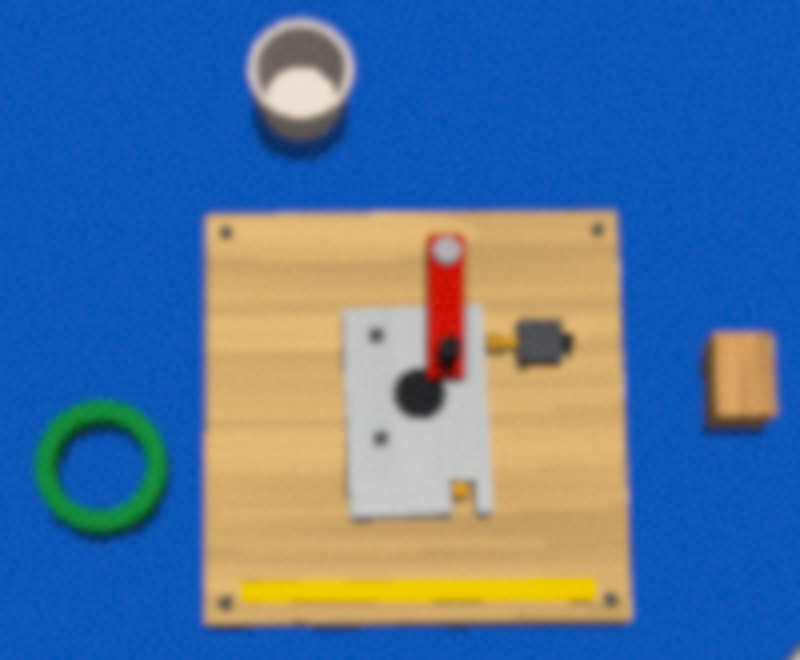

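```bash
python3 -c "
from bench import close_job; print(close_job())"
```

```text
the job is handed in; nothing more can be done
None
```

I turned the plate home on the pin, pressed it against the stop, swung the keeper fully over it, backed the arm away and handed the job in at about 29 s. No verdict was reported.

- **Turning:** I pushed with the closed fingers on the long edge near the far corner, following the arc round the pin. The slot stayed within about 3 mm of home in the side camera.
- **Pressing:** Contact showed when the finger stopped moving and the force rose. The tool then read 9 to 13.7 N for about 2 s, including about 0.8 s steady at 11.3 N. The peak was about 14 N overall, close to the 15 N limit. The plate-on-stop force was not measured directly. Sliding drag read 3 to 4 N, so I estimate 8 to 13 N there.
- **Keeper:** It measured about 1.55 rad before a final nudge of about 2.5 mm at the knob. I did not measure it again afterwards.
- **Last look (top camera):** The plate's long edge is at the screw tip, the pin is in the slot bottom, and the keeper lies over the plate. The pot, tape roll and gauge block look unmoved, and the robot is touching nothing. The arm blocked the side camera for this last check.

**Disagreements:**
- The plate started about 1.3 rad from jig x, not the stated 0.45 to 0.8 rad.
- The top and side cameras differed by about 4 mm, so I found the stop by touch.

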